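# Comb chopsticks into the channels of a draining tray

### The arm

A 6-joint arm with a two-finger parallel gripper is mounted at the origin on a cart in front of the work surface, level with it; the furniture and walls round the work are solid. World frame = base frame: x ahead of the robot, y to its left, z up, the work surface at z = 0. Lengths are in m, angles in rad, forces in N, time in s.
With the tool pointing down it reaches from about 0.275 to 0.875 m from the base axis. Payload 12.5 kg.
Tool frame: the origin (TCP) lies at the very end of the fingers, on their centre line; the grasp point (between the pads) lies 19 mm behind it; z points along the fingers, y is the line along which they close (so a half turn about z gives the same grasp; the last joint's range is limited). The gripper opens to 85 mm and grips with 20 to 120 N. Pads are 22 mm wide; open, the fingers measure 114 mm over their backs; the gripper's body (76 mm by 85 mm) begins 54 mm behind the grasp point. The pads swing forward as they close: fully open they stand 13 mm farther back than shut.
Start: joints at [-1.375, 0.351, 1.652, -0, 1.139, -0.085], TCP at [0.152, -0.528, 0.231] pointing down, gripper open.
Joint ranges: [-2.75, 2.75], [-0.79, 2.1], [0.01, 2.65], [-1.57, 4.71], [0.07, 3.14], [-2.87, 2.87]. Speed limits (rad/s): [2.22, 2.22, 2.79, 3.14, 3.14, 3.14].

### API

Orientations are given as a 3x3 rotation matrix whose columns are the frame's x, y, z axes.
In Python, from bench import manip gives the robot as it stands. Calls block until the motion is done:
- manip.move_ptp(position, orientation): joint-space move of the TCP to a pose.
- manip.move_l(position, attitude=None, max_speed=0.15): straight line of the TCP; attitude=None keeps the orientation; max_speed is the mean speed in m/s.
- manip.move_j(angles): joint-space move.
- manip.set_gripper(opening, effort=None): opening from 0.0 (shut) to 1.0 (fully open); effort is the grip in N (None keeps the last); returns when the fingers have stopped.
- manip.dwell(seconds).
- manip.inverse_kinematics(position, orientation): joint angles nearest the present ones, or None.
- manip.grab_frame(name): name is "scene" or "top" or "wrist"; returns (picture, depth): 400x640x3 uint8, red, green, blue; 400x640 float32, m along the optical axis (not along the pixel's ray), 0 where there is no reading.
- manip.get_calibration(name): a dict with "camera_matrix" (3x3 intrinsics, pixels), "R" (3x3) and "t" (3): a world point X has camera coordinates R X + t. Camera axes: x right, y down, z forward; pixel columns grow to the right and rows downward; lengths in m; the calibration is good to about 2 mm. A picture is of the moment at which its call begins: read the wrist's pose just before it. get_calibration takes no time and is no camera call; for the wrist camera it gives the pose at the moment of the call.
A pose or a line that the arm cannot do raises manip.Unreachable and nothing moves.
- manip.sign_off(): hands the job in; it is judged then, once.
Trained networks look in the newest picture that a camera, given by its name, has taken for a name from the list of things; names that differ only in an ending like _2 or _b are one class to them, and where a whole thing is asked for, a point or a joint stands for the part that bears it (a point fixed in the world has none). Each returns a list of dicts, best first, with "confidence" (0 to 1); they miss things now and then, are a little off and sometimes report something else, mostly with a low value. They report only what shows in the picture. A call takes as long as a camera call. They do not tell look-alikes from the thing itself.
- manip.look_for(camera, name): "at" ([x, y, z] in m, in world coordinates, good to about 4 mm: the middle of the surface that is visible of it).
Readings, each from a call of its own:
- manip.current_time(): time.
- manip.current_qpos(): joint angles.
- manip.current_joint_vel(): joint speeds.
- manip.current_joint_torque(): joint torques, N m.
- manip.current_ee_pos(): TCP position.
- manip.current_tcp_rot(): TCP orientation.
- manip.current_force(): force on the tool from outside, world axes, zero at the start.
- manip.current_ft_torque(): the same for the moment, N m.
- manip.current_grip_width(): opening from 0.0 (shut) to 1.0 (fully open).
- manip.current_grip_force(): force on a finger pad.
Only numpy, scipy, OpenCV 4.12 (cv2) and the standard library are available. Lean on these libraries where they do the work, as an engineer would, in place of code of your own. Each camera call takes 0.05 s, during which the arm holds its last target. There are 200 camera calls.

### The job

Four washed chopsticks lie slantwise across the ribs of the draining tray: take the wooden comb by its grip and set it down with its teeth between them near their middle and over the ribs, and comb outwards to the front and to the back until each of the four channels holds one chopstick, lying down between its ribs. Keep the comb's runners sliding lightly on the sloping plate as you comb, never pressing hard on the plate or on a chopstick, and do not touch the chopsticks with the fingers. Then stand the comb upright on the counter beside the tray, and leave the other things alone.

Things in the scene. Friction and masses are not known exactly. Their poses are not given: they have to be found in the camera images.
- tray: Fixed aluminium drip tray, level on the counter, 260 x 200 mm, rim 24 mm high (walls 4 mm). Origin: under the middle of its bottom; x runs along the tray (260 mm) to the back, y to the left, z up. In it lies a ribbed drainer plate on screw studs, which falls a little to the FRONT, by an amount that differs each time and that the level pose of the tray does not show: feel for it.
- tray_mid (a point): Point on the drainer plate's floor at the tray's centre, 13 mm above the counter; axes level, as the tray's. The plate tilts about the y line just below it. Five round-topped ribs, 4 mm wide and 4 mm high, run along x at y = -60, -30, 0, 30, 60 mm, 115 mm to either side of it. Between them four channels, 26 mm wide, centred at y = -45, -15, 15, 45 mm. Outside them a plain strip, 32 mm wide.
- comb_grip (a point): Wooden hand comb, 164 mm wide (along its y), 0.13 to 0.21 kg, standing upright by itself. This point is the middle of its upright grip, a slab 18 mm thick (along x) and 64 mm long (along y), from 22 mm below the point to 29 mm above it, 62 mm above what the comb stands on. z is up. Below the slab lies the head bar, 18 x 164 x 14 mm, centre 28 mm below the point.
- comb_foot (a point): Point midway between the comb's two runners at the level of their undersides, 62 mm below the grip point; axes as the grip's. Runners at y = -73 and 73 mm, 8 mm wide, 48 mm long; in the tray they slide on the plain strips. Five flat teeth, 12 mm wide (y) and 6 mm deep (x), at y = -60, -30, 0, 30, 60 mm; tips 5 mm above this point, so they pass 1 mm over the ribs. Rigid: touching down at 20 mm/s, or 1 mm too deep, is some 20 N.
- stick_a: Dark wooden chopstick with a red end, square section 7 x 7 mm, 160 mm long, 14 g; the rightmost (-y side of the tray) of the four. Origin at its centre, x along it. At the start it lies slantwise across the ribs, its centre about over its own channel.
- stick_b: Dark wooden chopstick with a red end, square section 7 x 7 mm, 160 mm long, 14 g; the second from the right of the four. Origin at its centre, x along it. At the start it lies slantwise across the ribs, its centre about over its own channel.
- stick_c: Dark wooden chopstick with a red end, square section 7 x 7 mm, 160 mm long, 14 g; the third from the right of the four. Origin at its centre, x along it. At the start it lies slantwise across the ribs, its centre about over its own channel.
- stick_d: Dark wooden chopstick with a red end, square section 7 x 7 mm, 160 mm long, 14 g; the leftmost of the four. Origin at its centre, x along it. At the start it lies slantwise across the ribs, its centre about over its own channel.
- mug_1: Spotted mug, about 90 mm tall, at the back of the counter; origin under its centre. Leave it alone.
- tub: Yoghurt tub, 72 mm tall, at the back of the counter; origin under its centre. Leave it alone.
- tape: Roll of tape lying flat, 104 mm across, 25 mm tall, at the back of the counter; origin under its centre. Leave it alone.
- glass: Drinking glass, 92 mm tall, at the back of the counter; origin under its centre. Leave it alone.
- tin: Flat tin, 25 mm tall, at the back of the counter; origin under its centre. Leave it alone.
- utensil_mug: Brown stoneware mug, 118 mm tall, at the back of the counter; origin under its centre. Leave it alone.
Not all that is in view belongs to the job. What is shaped like the stick_a but orange is not meant.

How it is judged:
By the outcome, as a careful person would: the job done as asked, in the order asked, and still so for the second after the job is handed in, with the robot touching nothing.
It also fails if it takes over 72 s, if anything falls off the work surface, if the arm or the gripper's body presses on something with over 40 N, if the wrist force passes 120 N, or if a joint passes its speed limit or range.

## Working session

There is one attempt and no reset: what is moved stays moved. The work goes in short steps, each a Python script; the robot and the scene stay as the last script left them, time stands still between calls to the robot, and variables do not carry over. Pictures are saved under pics/ and viewed, at most 10 in all, crops included, and the job is handed in when it is done.

```bash
ls; mkdir -p pics; python3 - <<'E'
from bench import manip
import cv2,numpy as np
for c in("top","scene"):
    p,d=manip.grab_frame(c); cv2.imwrite(f"pics/{c}0.png",p[:,:,::-1]); np.savez(f"{c}0.npz",p=p,d=d,**manip.get_calibration(c))
    for n in("tray","comb_grip","stick_a"):
        print(c,n,[(np.round(r["at"],3).tolist(),round(r["confidence"],2)) for r in manip.look_for(c,n)])
print(manip.current_time(),manip.current_force(),manip.current_tcp_rot().round(3))
E
```

```text
pics
top tray [([0.543, -0.007, 0.011], 0.64)]
top comb_grip [([0.8, -0.069, 0.071], 0.19)]
top stick_a [([0.546, -0.05, 0.023], 0.69), ([0.548, -0.017, 0.024], 0.66), ([0.543, 0.04, 0.02], 0.49), ([0.545, 0.016, 0.022], 0.45), ([0.45, -0.225, 0.006], 0.44)]
scene tray [([0.532, 0.004, 0.015], 0.72), ([0.537, 0.013, 0.025], 0.36)]
scene comb_grip [([0.494, 0.362, 0.04], 0.77)]
scene stick_a [([0.536, 0.045, 0.02], 0.62), ([0.449, -0.224, 0.003], 0.6), ([0.547, -0.014, 0.019], 0.58), ([0.544, -0.048, 0.023], 0.57), ([0.539, 0.012, 0.024], 0.49)]
0.4 [ 0.83509553 -0.29383976 -0.02370139] [[ 0.961  0.277 -0.   ]
 [ 0.277 -0.961  0.   ]
 [ 0.    -0.    -1.   ]]
```

View pics/top0.png

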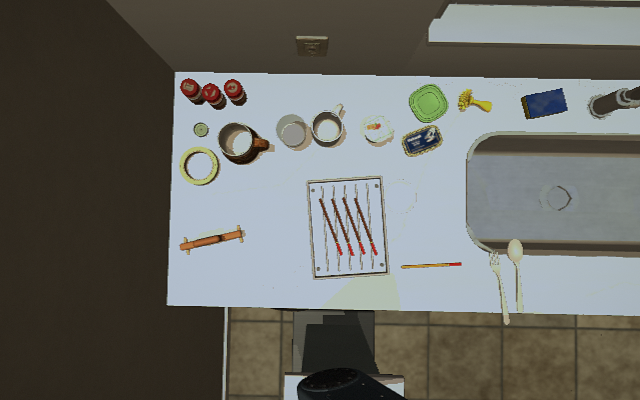

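View pics/scene0.png

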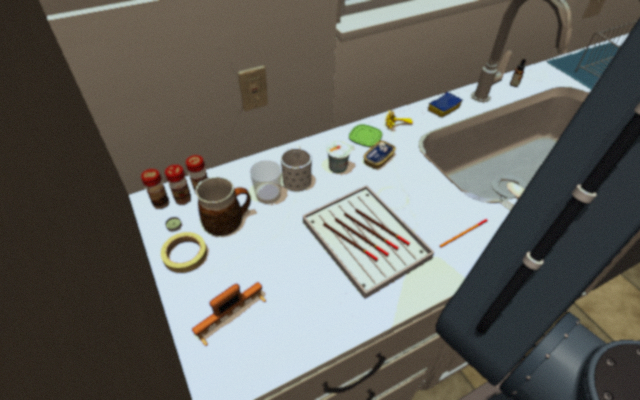

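Comb is at top px (212,240), i.e. about (0.49, 0.36). The stick-shaped things are four dark sticks in the tray (top px 331,226 / 344,226 / 355,225 / 367,225) and one orange-yellow stick on the counter at (431,265). The orange one is the decoy, so only the four in the tray count. Next I look from near with the wrist camera.

```bash
cat > h.py <<'E'
from bench import manip
import cv2,numpy as np
def R(yaw,pitch=0,s=1):
    "tool down, tool y along the comb's x axis (yaw), comb pitched about its y axis"
    c,n=np.cos(yaw),np.sin(yaw); ex=np.array([c,n,0]);ey=np.array([-n,c,0])
    ex2=np.cos(pitch)*ex-np.sin(pitch)*np.array([0,0,1.]); ez=np.cross(ex2,ey)
    return np.column_stack([s*ey,s*ex2,-ez])
def cloud(cam,name=None):
    k=manip.get_calibration(cam); p,d=manip.grab_frame(cam)
    if name: cv2.imwrite(f"pics/{name}.png",p[:,:,::-1])
    v,u=np.indices(d.shape); K=k["camera_matrix"]
    X=np.stack([(u-K[0,2])/K[0,0]*d,(v-K[1,2])/K[1,1]*d,d],-1)
    W=(X-k["t"])@k["R"]; W[d==0]=np.nan
    if name: np.savez(name+".npz",p=p,W=W)
    return p,W
E
python3 - <<'E'
from h import *
for s in(1,-1):
    print(s,[np.round(q,2) if (q:=manip.inverse_kinematics(P,R(0,0,s))) is not None else None for P in([.494,.362,.05],[.54,0,.06],[.44,0,.06],[.64,0,.06])])
s=1 if abs(manip.inverse_kinematics([.54,0,.3],R(0,0,1))[5])<abs(manip.inverse_kinematics([.54,0,.3],R(0,0,-1))[5]) else -1
manip.move_ptp([.5,0,.38],R(0,0,s)); print(s,manip.current_time())
k=manip.get_calibration("wrist");print(-k["R"].T@k["t"],k["R"].round(2).tolist())
p,W=cloud("wrist","w1")
print(np.nanmin(W.reshape(-1,3),0),np.nanmax(W.reshape(-1,3),0))
E
```

```text
1 [array([ 0.56,  0.69,  1.61, -0.  ,  0.85,  0.56]), array([-0.09,  0.57,  1.8 , -0.  ,  0.77, -0.09]), array([-0.11,  0.44,  2.06, -0.  ,  0.64, -0.11]), array([-0.07,  0.71,  1.52, -0.  ,  0.91, -0.07])]
-1 [array([ 0.56,  0.69,  1.61, -0.  ,  0.85, -2.59]), None, None, None]Traceback (most recent call last):
  File "<stdin>", line 4, in <module>
TypeError: 'NoneType' object is not subscriptable
```

```bash
python3 - <<'E'
from h import *
manip.move_ptp([.5,0,.38],R(0)); print(manip.current_time())
k=manip.get_calibration("wrist");print(-k["R"].T@k["t"],k["R"].round(2).tolist())
p,W=cloud("wrist","w1")
print(np.nanmin(W.reshape(-1,3),0),np.nanmax(W.reshape(-1,3),0))
manip.move_ptp([.44,.355,.33],R(0)); print(manip.current_time())
cloud("wrist","w2")
E
```

```text
2.7167
[0.49988353 0.07438956 0.52330542] [[1.0, -0.0, -0.0], [-0.0, -0.96, 0.29], [-0.0, -0.29, -0.96]]
[-1.49081983 -1.65619844 -0.92644396] [0.96385101 0.48192804 0.47827777]
4.125
```

View pics/w1.png

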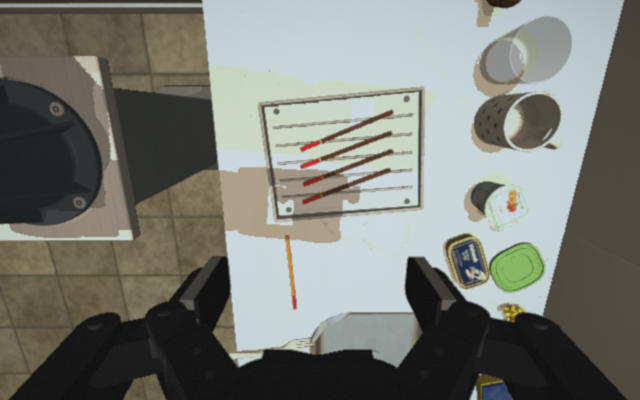

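View pics/w2.png

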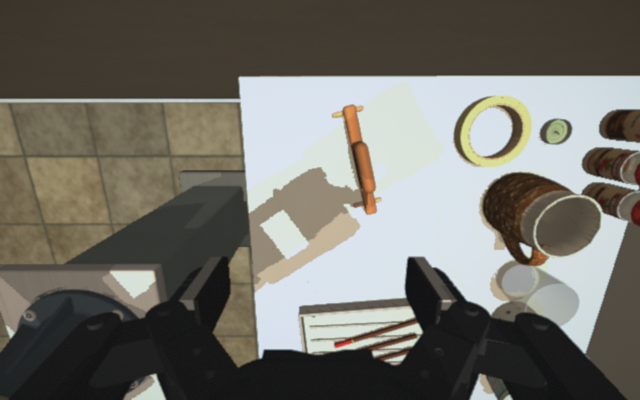

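```bash
python3 - <<'E'
from h import *
from scipy.optimize import least_squares
d=np.load("w2.npz");W=d["W"]
g=lambda W,b:np.all([(W[...,i]>b[i][0])&(W[...,i]<b[i][1]) for i in range(3)],0)
def rect(m,W,zref=None):
    r=cv2.minAreaRect((W[m][:,:2]*1000).astype(np.float32)); return m.sum(),r
m=g(W,((.4,.6),(.25,.47),(.083,.1))); print("griptop",rect(m,W),np.median(W[m],0))
m=g(W,((.4,.6),(.25,.47),(.033,.1))); print("comb",rect(m,W))
m=g(W,((.35,.45),(.42,.47),(-.03,.03))); print("counter",np.median(W[m],0),W[m][:,2].std())
d=np.load("w1.npz");W=d["W"];p=d["p"].astype(int)
m=g(W,((.35,.72),(-.13,.13),(.007,.04))); m=cv2.morphologyEx(m.astype(np.uint8),cv2.MORPH_OPEN,np.ones((3,3)))>0
print("tray",rect(m,W)); n,l,st,_=cv2.connectedComponentsWithStats(m.astype(np.uint8)); print(st[:6].tolist())
m=g(W,((.38,.42),(-.1,.1),(-.03,.03)));print("counter",np.median(W[m],0),W[m][:,2].std())
# plate plane
b=g(W,((.44,.64),(-.09,.075),(.0,.03)))&(p.min(-1)>150); X=W[b]
for _ in range(4):
    A=np.c_[X[:,0]-.54,X[:,1],np.ones(len(X))]; c=np.linalg.lstsq(A,X[:,2],rcond=None)[0]; r=X[:,2]-A@c; X=X[abs(r)<2.5*r.std()]
print("plate",c,r.std(),len(X))
# sticks
S=(p.max(-1)<140)&(p[...,0]-p[...,2]>25)&g(W,((.42,.66),(-.11,.11),(.008,.04)))
n,l,st,_=cv2.connectedComponentsWithStats(S.astype(np.uint8))
S2=((p[...,0]-p[...,2]>25))&g(W,((.42,.66),(-.11,.11),(.008,.04)))
n,l,st,_=cv2.connectedComponentsWithStats(S2.astype(np.uint8))
for i in range(1,n):
    if st[i,4]>80: 
        r=rect(l==i,W)[1]; print("stick",st[i,4],r)
# warp top view for viewing
c=cv2.resize(d["p"][80:230,250:435,::-1],None,fx=4,fy=4,interpolation=cv2.INTER_CUBIC);cv2.imwrite("pics/traycrop.png",c)
E
```

```text
griptop (np.int64(644), ((503.0870361328125, 359.1534423828125), (16.840368270874023, 67.2829818725586), 14.417909622192383)) [0.50207287 0.36068009 0.09086148]
comb (np.int64(1595), ((502.9327697753906, 358.4171142578125), (18.71904754638672, 163.8192901611328), 14.301552772521973))
counter [0.39966987 0.44526588 0.00087848] 0.0008744854355608065
tray (np.int64(18940), ((544.4024658203125, -0.367431640625), (261.90869140625, 201.5719451904297), 5.1575093269348145))
[[0, 0, 640, 400, 237060], [258, 87, 167, 135, 18940]]
counter [0.39892714 0.01222385 0.00130726] 0.008699244369629168
plate [0.03807744 0.00339567 0.01372049] 0.0008948977815475399 6465
stick 398 ((543.3328857421875, 43.53331756591797), (160.06478881835938, 9.753421783447266), 22.52819061279297)
stick 363 ((543.8140258789062, 12.511333465576172), (160.0287322998047, 9.830083847045898), 21.35843276977539)
stick 1288 ((526.8258056640625, -33.64103698730469), (206.3561248779297, 60.67322540283203), 10.384392738342285)
stick 971 ((542.3635864257812, -68.87218475341797), (181.03350830078125, 45.58550262451172), 20.15869140625)
```

View pics/traycrop.png

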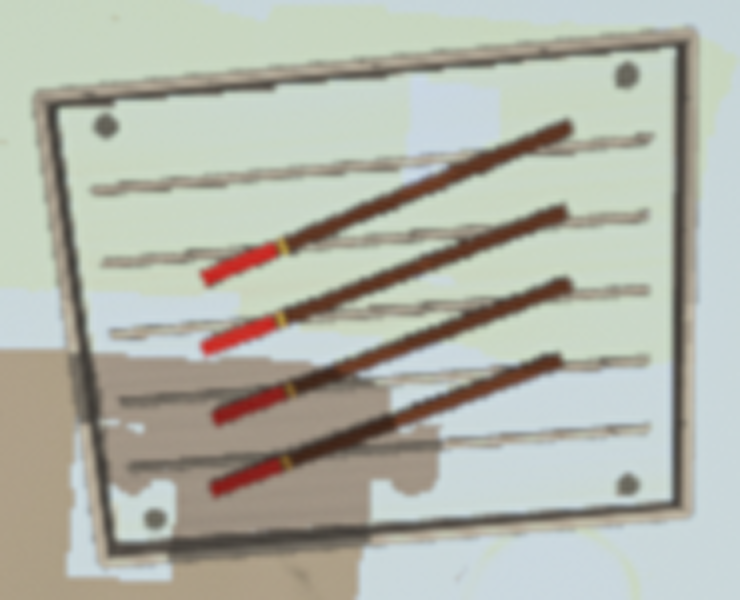

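w1 and its crop show the tray (px 262,103 to 423,208) with the four dark, red-ended sticks. They slant about 17° to the ribs, centred near their channels. w2 shows the comb grip at px (363,168). Now I grasp the comb.

```bash
python3 - <<'E'
from h import *
W=np.load("w1.npz")["W"]
c,s=np.cos(np.radians(5.16)),np.sin(np.radians(5.16))
for u,v in((347,126),(346,147),(348,168),(346,186)):
    X=W[v,u]-[.5444,-.0004,0]; x,y=c*X[0]+s*X[1],-s*X[0]+c*X[1]; print(np.round([x,y,X[2]],4), "y at x=4,8:",y+.306*(.004-x),y+.306*(.008-x))
Y=np.radians(14.4);f=manip.current_force
P=np.array([.5029,.3586,0])
manip.move_ptp(P+[0,0,.13],R(Y)); manip.move_l(P+[0,0,.047],max_speed=.1)
print(f()); manip.set_gripper(0.0,60); print(manip.current_grip_width(),manip.current_grip_force(),f(),manip.current_ee_pos())
manip.move_l(P+[0,0,.06],max_speed=.05);manip.dwell(.2);print(f(),manip.current_ft_torque(),manip.current_ee_pos())
manip.move_l(P+[0,0,.16],max_speed=.15);print(manip.current_time())
E
```

```text
[0.0086 0.051  0.0132] y at x=4,8: 0.049581628116545255 0.05080562811654526
[0.0041 0.0179 0.0209] y at x=4,8: 0.017868588043031635 0.019092588043031634
[ 0.0049 -0.0165  0.0257] y at x=4,8: -0.016783283482833988 -0.015559283482833986
[-0.0002 -0.0475  0.024 ] y at x=4,8: -0.0462447549152465 -0.04502075491524651
[-0.12561227  0.57572944  0.14399161]
0.2027834380091223 59.04941439628601 [-1.07215649 -1.10296855  2.03385309] [0.50285605 0.35860136 0.04718492]
[ 0.46567655 -0.78813252 -2.01901758] [ 0.02300521  0.05795145 -0.00851063] [0.50276056 0.35853296 0.05976694]
8.0583
```

```bash
cat >> h.py <<'E'
T=np.array([.5444,-.0004,0]);TY=np.radians(5.16);TX=np.array([np.cos(TY),np.sin(TY),0]);H=.0472
def tcp(x,z,pitch,y=0):
    "foot at tray-frame (x,y), height z"
    r=R(TY,pitch); return T+x*TX+y*np.array([-TX[1],TX[0],0])+[0,0,z]-H*r[:,2],r
def go(x,z,pitch,v=.05,y=0): p,r=tcp(x,z,pitch,y); manip.move_l(p,r,max_speed=v)
def force(n=8):
    F=[]
    for _ in range(n): F.append(manip.current_force()); manip.dwell(.01)
    return np.mean(F,0)
E
python3 - <<'E'
from h import *
pt=-.038
p,r=tcp(.005,.08,pt); manip.move_ptp(p,r); manip.dwell(.3)
F=np.array([(manip.dwell(.01),manip.current_force())[1] for _ in range(20)]);b=F.mean(0);print("base",b,F.std(0),manip.current_time())
go(.005,.026,pt,.08)
z=.026;hit=False
while z>.0112:
    z-=.002 if z>.0175 else .0003
    go(.005,z,pt,.015); d=force(6)-b
    if z<.0175 or abs(d[2])>1: print(round(z*1e3,2),d.round(2),manip.current_time().__round__(2))
    if np.linalg.norm(d)>2.0: break
np.save("base.npy",b)
cloud("wrist","w3");p,_=cloud("scene","s3")
cv2.imwrite("pics/s3c.png",cv2.resize(p[180:300,290:450,::-1],None,fx=4,fy=4,interpolation=cv2.INTER_CUBIC))
E
```

```text
base [-0.12939391 -0.20938793 -1.77143442] [0.512326   0.49838195 0.48576222] 9.8833
16.0 [0.07 0.71 0.18] 12.38
15.7 [ 0.52  0.09 -0.29] 12.68
15.4 [ 0.09  0.57 -0.29] 12.97
15.1 [ 0.18  0.22 -0.14] 13.28
14.8 [ 0.02 -0.04 -0.08] 13.57
14.5 [-0.11  0.02  0.08] 13.88
14.2 [-0.02  0.41 -0.3 ] 14.18
13.9 [-0.15  0.36  0.21] 14.47
13.6 [ 0.33  0.01 -0.06] 14.78
13.3 [ 0.29  0.22 -0.25] 15.07
13.0 [-0.61  0.4   3.21] 15.38
```

View pics/s3c.png

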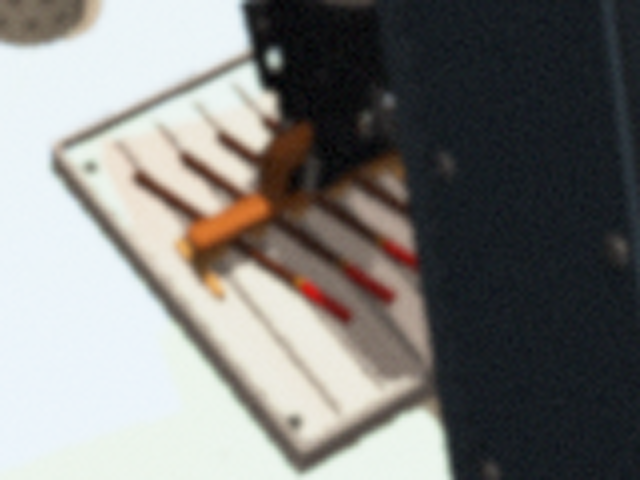

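The crop shows the comb seated with its teeth between the sticks (head at px 230,220). Contact came at about 13.05 mm, which fits the expected plate height. Now I comb to the front with light force feedback.

```bash
cat >> h.py <<'E'
import json
def comb(x,z,x1,slope,step=.006,b=np.load("base.npy") if __import__("os").path.exists("base.npy") else 0,v=.04):
    L=[]
    sg=np.sign(x1-x)
    while abs(x1-x)>1e-6:
        nx=x+sg*min(step,abs(x1-x)); z+=slope*(nx-x); x=nx
        go(x,z,-slope,v); d=force(6)-b; L.append((round(x*1e3,1),round(z*1e3,2),*d.round(1)))
        if np.linalg.norm(d)>12: print("STOP");break
        z+=np.clip((1.5-d[2])/20e3*.7,-.00025,.0003)
    for l in L: print(*l)
    A=np.array(L); print("slope fit",np.polyfit(A[:,0],A[:,1]-A[:,4]/20,1),"t",manip.current_time()); json.dump([x,z],open("xz.json","w")); return x,z
E
python3 - <<'E'
from h import *
comb(.005,.01298,-.04,.038)
E
```

```text
STOP
-1.0 12.75 0.3 0.1 5.0
-7.0 12.4 1.4 -0.1 7.2
-13.0 11.97 3.1 -0.2 8.6
-19.0 11.5 3.0 -0.2 10.4
-25.0 11.02 3.5 -0.5 12.1
slope fit [ 0.08716667 12.62816667] t 17.225
```

```bash
python3 - <<'E'
from h import *
b=np.load("base.npy");x,z=-.025,.01102
p,r=tcp(x,z,-.038);print((manip.current_ee_pos()-p)*1e3,(manip.current_tcp_rot()-r).round(4).tolist())
for _ in range(8):
    d=force(8)-b; e=manip.current_ee_pos()-tcp(x,z,-.038)[0]; print(round(z*1e3,2),d.round(1),(e*1e3).round(2),manip.current_ft_torque().round(2))
    if d[2]<1: break
    z+=.0002; go(x,z,-.038,.02)
print(manip.current_time())
E
```

```text
[ 1.07839427 -0.15149691  0.92903499] [[0.0001, -0.0001, 0.0033], [0.0, -0.0001, -0.0003], [-0.0006, 0.0033, 0.0001]]
11.02 [ 4.  -0.3 12.5] [ 1.1  -0.18  0.94] [-0.04 -0.74 -0.1 ]
11.22 [ 4.5 -0.4 10.5] [ 1.04 -0.17  0.76] [ 0.   -0.8  -0.05]
11.42 [ 3.9 -0.6  8.4] [ 0.76 -0.15  0.57] [-0.04 -0.74 -0.02]
11.62 [ 3.8 -0.7  7.7] [ 0.45 -0.13  0.35] [-0.08 -0.69 -0.12]
11.82 [ 3.3 -1.2  6.9] [ 0.14 -0.09  0.14] [-0.11 -0.62 -0.1 ]
12.02 [ 2.7 -1.   5.8] [-0.18 -0.04 -0.06] [-0.29 -0.49 -0.06]
12.22 [ 0.9 -1.   3.3] [-0.46  0.04 -0.28] [-0.17 -0.16 -0.06]
12.42 [0.  0.3 0.1] [-0.49  0.09 -0.33] [0.   0.03 0.05]
19.5083
```

My feedback sign was wrong (peak about 12 N, now relieved). I correct it and carry on with a lighter touch.

```bash
sed -i 's|z+=np.clip(.*|z+=np.clip((d[2]-1.5)/12e3*.7,-.0003,.0005)|; s|>12: print|>8: print|; s|A\[:,1\]-A\[:,4\]/20|A[:,1]+A[:,4]/12|' h.py; python3 - <<'E'
from h import *
go(-.025,.0124,-.03,.02)
comb(-.025,.0124,-.055,.03)
print(((manip.current_ee_pos()-tcp(*json.load(open("xz.json")),-.03)[0])*1e3).round(2))
E
```

```text
-31.0 12.22 0.3 0.1 0.1
-37.0 11.96 -0.0 0.4 -0.1
-43.0 11.68 0.2 0.3 -0.0
-49.0 11.42 0.1 0.2 -0.3
-55.0 11.13 0.5 0.2 0.2
slope fit [ 0.04533333 13.62966667] t 21.5083
[-0.03 -0.02  0.11]
```

```bash
sed -i 's|-.0003,.0005)|-.0003,.0005); L[-1]+=(round((manip.current_ee_pos()[2]-tcp(x,0,-slope)[0][2])*1e3,2),)|; s|A\[:,1\]+A\[:,4\]/12|A[:,5]+A[:,4]/20|' h.py; python3 - <<'E'
from h import *
x,z=json.load(open("xz.json"));b=np.load("base.npy")
for _ in range(8):
    z-=.0002; go(x,z,-.038,.02); d=force(8)-b; print(round(z*1e3,2),d.round(1),((manip.current_ee_pos()[2]-tcp(x,0,-.038)[0][2])*1e3).round(2))
    if d[2]>1.2: break
comb(x,z,-.09,.038,.005)
E
```

```text
10.86 [ 0.3 -0.2 -0.3] 10.87
10.66 [-1.1  0.2  4.8] 10.81
-60.0 10.47 0.0 -0.2 5.2 10.6
-65.0 10.49 -1.7 -0.4 4.7 10.37
-70.0 10.49 0.1 0.1 -0.3 10.35
-75.0 10.2 0.1 -0.1 0.2 10.16
-80.0 9.93 0.4 0.5 0.1 9.92
-85.0 9.66 -1.2 -0.8 1.9 9.64
-90.0 9.5 -0.6 -0.4 1.4 9.46
slope fit [ 0.04385714 13.455     ] t 24.4167
```

```bash
python3 - <<'E'
from h import *
x,z=json.load(open("xz.json"))
comb(x,z,.09,.038,.006)
p,_=cloud("scene","s4")
cv2.imwrite("pics/s4c.png",cv2.resize(p[180:300,290:450,::-1],None,fx=4,fy=4,interpolation=cv2.INTER_CUBIC))
E
```

```text
-84.0 9.72 0.8 0.2 1.1 9.73
-78.0 9.92 0.5 0.5 1.8 9.97
-72.0 10.17 1.1 0.0 1.7 10.21
-66.0 10.41 0.5 0.4 2.0 10.43
-60.0 10.67 1.0 0.2 1.6 10.67
-54.0 10.9 1.1 0.2 1.4 10.88
-48.0 11.12 0.9 0.6 1.8 11.14
-42.0 11.37 0.9 0.5 1.3 11.36
-36.0 11.58 0.8 0.6 1.9 11.62
-30.0 11.83 1.3 0.2 1.4 11.84
-24.0 12.06 1.1 0.3 1.5 12.07
-18.0 12.28 1.2 0.2 1.8 12.31
-12.0 12.53 0.9 0.3 1.8 12.53
-6.0 12.78 1.1 0.1 1.9 12.78
0.0 13.03 0.6 0.5 1.2 13.02
6.0 13.24 0.8 0.3 1.8 13.24
12.0 13.49 1.3 0.0 1.2 13.47
18.0 13.69 1.0 0.3 1.7 13.71
24.0 13.93 1.1 0.2 1.5 13.96
30.0 14.16 1.2 0.6 1.9 14.17
36.0 14.41 1.1 0.5 1.9 14.44
42.0 14.66 1.1 0.1 1.9 14.65
48.0 14.91 0.8 0.3 1.6 14.87
54.0 15.14 0.7 0.3 1.2 15.1
60.0 15.35 0.7 0.2 1.2 15.36
66.0 15.57 0.4 0.4 1.3 15.58
72.0 15.78 1.5 0.1 1.6 15.81
78.0 16.02 1.0 0.6 2.0 16.04
84.0 16.28 1.0 0.8 1.8 16.29
90.0 16.52 1.2 0.4 1.9 16.48
slope fit [ 0.03897831 13.08856507] t 34.9167
```

View pics/s4c.png

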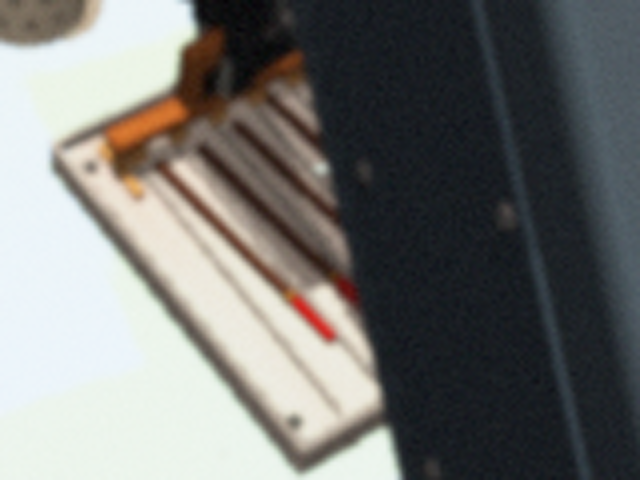

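```bash
python3 - <<'E'
from h import *
go(.09,.03,-.038,.04); go(.09,.075,-.0,.12)
p,r=tcp(0.0,.075,0,y=.24); manip.move_l(p,r,max_speed=.2); print(manip.current_time())
for c in("top","scene"):
    p,W=cloud(c,c+"5")
    k=manip.get_calibration(c)
    X=T; 
    h=k["R"]@T+k["t"]; uv=(k["camera_matrix"]@h); u,v=(uv[:2]/uv[2]).astype(int); print(c,u,v)
    s=p[v-60:v+60,u-80:u+80,::-1]; cv2.imwrite(f"pics/{c}5c.png",cv2.resize(s,None,fx=5,fy=5,interpolation=cv2.INTER_CUBIC))
E
```

```text
37.4083
top 346 227
scene 363 239
```

View pics/top5c.png

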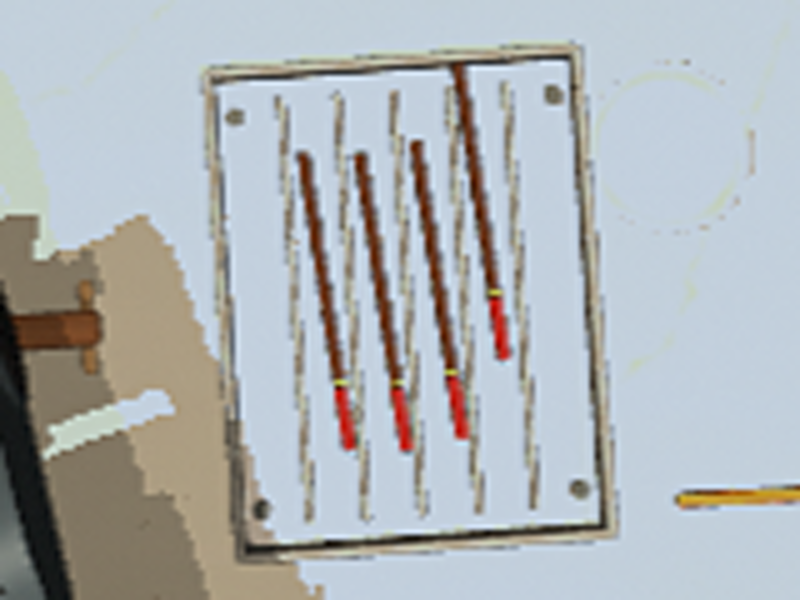

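```bash
python3 - <<'E'
from h import *
d=np.load("top5.npz");W=d["W"];p=d["p"].astype(int)
P=np.stack([(W-T)@TX,(W-T)@np.array([-TX[1],TX[0],0]),W[...,2]],-1); hgt=P[...,2]-(.01305+.039*P[...,0])
inb=(abs(P[...,0])<.128)&(abs(P[...,1])<.095)
pl=inb&(p.min(-1)>170); print("plate h",np.median(hgt[pl]),hgt[pl].std())
S=inb&(p[...,0]-p[...,2]>50)&(p[...,2]<110)
n,l,st,_=cv2.connectedComponentsWithStats(S.astype(np.uint8),connectivity=8)
for i in range(1,n):
    if st[i,4]<30: continue
    Q=P[l==i];h=hgt[l==i]; a=np.polyfit(Q[:,0],Q[:,1],1)
    lo,hi=np.percentile(Q[:,0],[1,99]); 
    t=np.polyfit(Q[:,0],h,1)
    print(len(Q),"x",lo.round(4),hi.round(4),"y ends",(np.polyval(a,[lo,hi])*1e3).round(1),"h ends",(np.polyval(t,[lo,hi])*1e3).round(1))
# ribs check
for y in(-60,-30,0,30,60):
    m=inb&(abs(P[...,1]*1e3-y)<14)&(P[...,0]<-.09)&(P[...,0]>-.112)
    q=P[m][:,1]*1e3;b=p[m].sum(-1); print(y,q[np.argsort(b)[:8]].round(1))
E
```

```text
plate h 0.00019946917167590686 0.0029143868569626386
94 x -0.0322 0.1202 y ends [-50.3 -36.7] h ends [6.  7.2]
113 x -0.0731 0.0819 y ends [-25.8 -11. ] h ends [7.2 6.6]
104 x -0.0739 0.0782 y ends [34.3 48.7] h ends [7.  6.5]
39 x 0.0182 0.0786 y ends [13.4 18.8] h ends [7.7 7. ]
74 x -0.0764 0.0117 y ends [ 4.  12.9] h ends [6.  6.7]
-60 [-60.9 -60.4 -60.1 -60.7 -61.1 -64.8 -63.9 -64.2]
-30 [-30.1 -31.  -34.8 -34.7 -35.5 -34.9 -34.1 -31.4]
0 [-0.3 -0.7 -0.4 -0.1 -0.2 -5.1 -4.4  0.6]
30 [29.2 29.1 28.8 26.  29.9 29.7 26.3 28.7]
60 [59.3 55.3 59.1 58.7 58.9 56.5 56.3 55.5]
```

All four sticks lie at floor height (tops about 7 mm over the plate), one in each channel; the crop agrees. Now I set the comb down.

```bash
python3 - <<'E'
from h import *
Y=.24; go(0,.006,0,.08,Y); manip.dwell(.2); b=force(10); z=.006
go(0,.0025,0,.02,Y); z=.0025
while z>-.002:
    z-=.0003; go(0,z,0,.015,Y); d=force(5)-b
    if d[2]>1.5: break
print(z,d,manip.current_time())
manip.set_gripper(.6); manip.dwell(.2)
q=manip.current_ee_pos(); manip.move_l(q+[0,0,.1],max_speed=.08)
manip.move_ptp([.30,.30,.3],R(TY)); manip.dwell(.3); print(manip.current_time())
p,W=cloud("scene","s6"); cv2.imwrite("pics/s6c.png",cv2.resize(p[120:370,140:460,::-1],None,fx=2.4,fy=2.4,interpolation=cv2.INTER_CUBIC))
E
```

```text
-0.00019999999999999939 [-0.5235676  -0.48363149  3.70910128] 41.75
45.15
```

View pics/s6c.png

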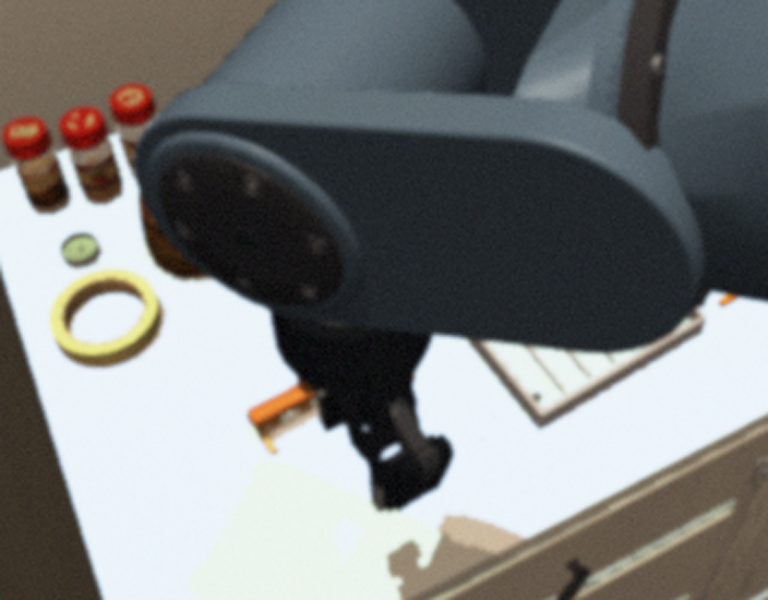

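The arm blocks most of this view, but the comb end at px (280,405) stands free. I check the comb's pose by depth, then hand in.

```bash
python3 - <<'E'
from h import *
for c in("top","wrist"):
    p,W=cloud(c,c+"7"); m=(W[...,2]>.083)&(W[...,2]<.1)&(abs(W[...,0]-.523)<.06)&(abs(W[...,1]-.239)<.1)
    if m.sum()>20: print(c,m.sum(),np.median(W[m],0),cv2.minAreaRect((W[m][:,:2]*1000).astype(np.float32)))
p=np.load("top7.npz")["p"];cv2.imwrite("pics/top7c.png",cv2.resize(p[140:300,200:400,::-1],None,fx=3.5,fy=3.5,interpolation=cv2.INTER_CUBIC))
E
```

```text
top 166 [0.52308544 0.23508511 0.08945861] ((522.9815673828125, 235.44461059570312), (16.847253799438477, 65.80879211425781), 5.341141700744629)
wrist 682 [0.51928682 0.24156796 0.09040063] ((521.9758911132812, 239.07479858398438), (16.818218231201172, 67.502685546875), 4.764232635498047)
```

View pics/top7c.png

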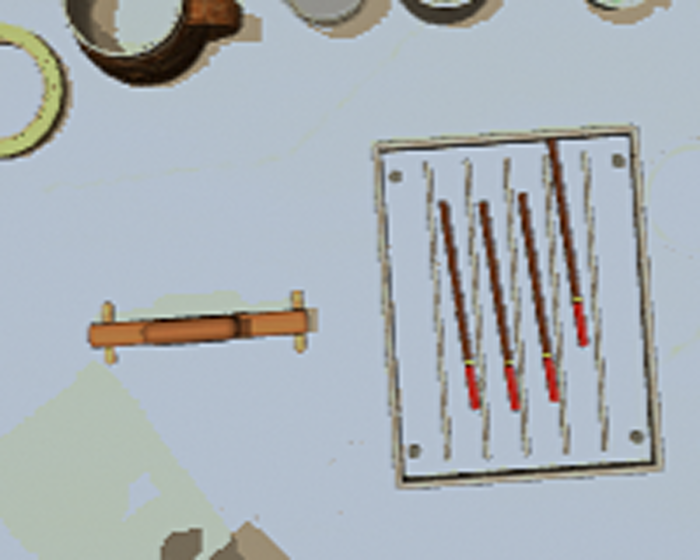

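The comb stands upright beside the tray (px 200,327), with one stick lying in each channel.

```bash
python3 -c "
from bench import manip
print(manip.current_time(),manip.sign_off())"
```

```text
the job is handed in; nothing more can be done
45.3 None
```

I handed the job in at 45.3 s: each channel holds one chopstick lying between its ribs and the comb stands upright left of the tray, but a sign error early on pressed the runners on the plate at about 12 N over the first 25 mm (later at most about 5 N), and the rightmost stick ended up against the tray's back wall.

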